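# Close up the biscuit tin: lid on, bail clamp down

### The arm

A 6-joint arm with a two-finger parallel gripper is mounted at the origin on the work surface. World frame = base frame: x ahead of the robot, y to its left, z up, the work surface at z = 0. Lengths are in m, angles in rad, forces in N, time in s.
With the tool pointing down it reaches from about 0.3 to 0.775 m from the base axis. Payload 14.6 kg.
Tool frame: the origin (TCP) lies at the very end of the fingers, on their centre line; the grasp point (between the pads) lies 19 mm behind it (ctrl.grasp_offset is the distance from the TCP to the grasp point, in m); z points along the fingers, y is the line along which they close (so a half turn about z gives the same grasp; the last joint's range is limited). The gripper opens to 94 mm and grips with 3 to 60 N. Pads are 16 mm wide; open, the fingers measure 119 mm over their backs; the gripper's body (75 mm by 177 mm) begins 78 mm behind the grasp point.
Start: joints at [-1.179, 0.3, 1.521, -0, 1.321, -0.067], TCP at [0.244, -0.493, 0.205] pointing down, gripper open.
Joint ranges: [-3.03, 3.03], [-0.79, 2.21], [0.23, 2.52], [-1.04, 4.18], [0, 3.07], [-2.55, 2.55]. Speed limits (rad/s): [2.22, 2.22, 2.57, 3.14, 3.14, 3.14].

### API

Orientations are given as [roll, pitch, yaw] about the fixed x, y, z axes, in that order (R = Rz(yaw) Ry(pitch) Rx(roll)).
In Python, from station import ctrl gives the robot as it stands.
- The arm moves only by the tool step_arm, never from a script. Its argument "plan" is a list that holds one entry, the list of rows, each a list of 6 numbers: the shift along the tool's x, y, z in units of 30 mm (1.0 is 30 mm), then the turn, a rotation vector about the tool's x, y, z in units of 6 degrees (1.0 is 6 degrees). In form: [[[dx, dy, dz, wx, wy, wz], ...]]. A call has 1 to 8 rows; each row is the pose to reach, as a shift and turn from the pose commanded when the call began, along the tool's axes at that moment; what a row does not reach only later rows make up. A row lasts 1/12 s, in which the tool goes at most 41.7 mm and 7.16 degrees, less where a joint would pass 70% of its speed; a pose out of reach is approached as far as the arm can. A call with a gripper value outside its range is refused whole. "grip" is the opening, from 0 (shut) to 1 (fully open), set as the call begins (left out, the last holds). The fingers move at their own pace and stop on an object; "squeeze" is the grip in N (left out, the last holds). Time passes only in rows, so rows that repeat a pose let the fingers close. It gives the time, the measured TCP pose, the force, the opening and the grip force at its end, in the units of the state.
- ctrl.get_obs(): the state, without advancing time (a new reading comes with each control period).
- ctrl.camera(name): name is "scene" or "top" or "wrist"; returns the picture (384x512x3 uint8, red, green, blue); there is no depth.
- ctrl.camera_model(name): a dict with "intrinsics" (3x3 intrinsics, pixels), "R" (3x3) and "t" (3): a world point X has camera coordinates R X + t; the wrist camera has in their place "tool_from_camera" (4x4, takes a point from camera to tool coordinates, whose origin is the TCP and whose axes are the flange's). Camera axes: x right, y down, z forward; pixel columns grow to the right and rows downward; lengths in m; the calibration is good to about 2 mm. A picture is of the moment at which its call begins: read the wrist's pose just before it. camera_model takes no time and is no camera call.
- ctrl.hand_in(): hands the job in; it is judged then, once.
Trained networks look in the newest picture that a camera, given by its name, has taken for a name from the list of things; names that differ only in an ending like _2 or _b are one class to them, and where a whole thing is asked for, a point or a joint stands for the part that bears it (a point fixed in the world has none). Each returns a list of dicts, best first, with "confidence" (0 to 1); they miss things now and then, are a little off and sometimes report something else, mostly with a low value. They report only what shows in the picture. A call takes as long as a camera call. They do not tell look-alikes from the thing itself.
- ctrl.masks_of(query, camera): "pixels" (384x512 bool, what is visible of it) and "at" ([column, row] in pixels, amid what is visible of it).
- ctrl.place_of(query, camera): "at" ([column, row] in pixels: a listed point, or the origin of a listed thing).
The state is a dict: "time_s": time; "qpos": joint angles; "joint_vel": joint speeds; "tau": joint torques, N m; "ee_pos": TCP position; "eef_rot": TCP orientation; "force": force on the tool from outside, world axes, zero at the start; "moment": the same for the moment, N m; "grip_width": finger opening in m; "grip_force": force on a finger pad.
Only numpy, scipy, OpenCV 4.12 (cv2) and the standard library are available. Lean on these libraries where they do the work, as an engineer would, in place of code of your own. Each camera call takes 0.05 s, during which the arm holds its last target. There are 200 camera calls.

### The job

The biscuit tin has been filled. Take its lid from the sloping wooden stand, lower it squarely onto the tin without dropping it, and press it past the spring nubs until it is fully home and level; then swing the brass bail over and press it fully down onto the lid, and let go. Do not disturb the mug, the milk jug or the teaspoon.

Things in the scene. Friction and masses are not known exactly. Their poses are not given: they have to be found in the camera images.
- tin: Lavender biscuit tin, fixed, open on top, already filled. Outside 160 (x) by 120 (y) by 70 high; walls 3. Origin: centre of its underside; z up. Its +x side carries two steel hinge lugs of the bail, 12 to 26 beyond the wall, at y = +-45, up to 87 high. The lid goes on with its long side along the tin's long side, either way round.
- tin_rim (a point): Centre of the tin's mouth, at rim height (70). Middle of each outer wall, 7 below the rim: a round spring nub sticks out 4 and yields inward. The lid's skirt catches on the nubs and stays about 10 high until pressed; pushing it over them takes about 10 to 15 N straight down, then it stops dead on the rim.
- lid: Loose lavender lid, 170 (x) by 130 (y), about 150 g. Origin: centre of its open underside, at the skirt's bottom edge; z out through the knob. Skirt 14 deep, 2.5 thick, 2.5 clearance all round the tin; plate from z = 14 to 18. Starts lying on the stand: its z leans 30 degrees from vertical towards the stand's -x, its y level. Fully home, its origin is 56 above the tin's origin.
- lid_knob (a point): Centre of the knob's top, 50 above the lid's origin: a round wooden knob 24 in diameter, 32 tall (z = 18 to 50 of the lid), at the lid's centre. Axes as the lid's.
- stand: Wooden sloping stand, fixed: board 190 by 150 leaning 30 degrees, low at its -x (front) edge, where a 12 high lip keeps the lid from sliding; its high edge is about 115 above the table. Origin: on the table under the board's centre; z up. It stands with its low edge away from the robot, so the knob leans away too.
- bail_hinge (a point): Middle of the bail's hinge line, on the tin at x = 100, z = 79.5; axes as the tin's. The hinge line runs along the tin's y.
- bail_bar (a point): Centre of the bail's crossbar. The bail is a U of brass rod 8 thick: legs 140 long at y = +-45, crossbar 90 wide, parallel to the tin's y and 140 from the hinge line. The legs pass either side of the knob as it comes down.
- bail (a joint): Bail angle, rad: 0 = fully down (its stop), flat over the lid, crossbar 40 from the lid's centre on the side away from the hinge; grows as it opens up and away; pi/2 = upright. Starts at 1.7 to 1.9, leaning back beyond the tin's +x side. Stiff hinge: stays where left, about 1 N at the crossbar moves it. A lid that is not home blocks it early.
- mug: Bystander: cream porcelain mug, loose, 76 in diameter, 95 high, handle at its +y. Origin: centre of its underside.
- jug: Bystander: white milk jug, loose, 60 in diameter, 68 high. Origin: centre of its underside.
- spoon: Bystander: steel teaspoon, loose, 130 long, lying flat on the table.
Mind the look-alikes: they are no part of the job. Leave any blue or orange look-alike of the lid alone.

How it is judged:
By the outcome, as a careful person would: the job done as asked, in the order asked, and still so for the second after the job is handed in, with the robot touching nothing.
It also fails if it takes over 61 s, if anything falls off the work surface, if the arm or the gripper's body presses on something with over 40 N, if the wrist force passes 120 N, or if a joint passes its speed limit or range.

## Working session

There is one attempt and no reset: what is moved stays moved. The work goes in short steps, Python scripts to look and compute and a tool call to move; the robot and the scene stay as the last step left them, time stands still between calls to the robot, and variables do not carry over. Pictures are saved under pics/ and viewed, at most 10 in all, crops included, and the job is handed in when it is done.

Besides the shell and the picture viewer there is one more tool, called after "Call:" as name(argument=value, ...), one argument or row to a line, values as JSON. step_arm: Moves the arm, as the interface text tells. Its arguments: {"type":"object","properties":{"plan":{"type":"array","items":{"type":"array","items":{"type":"array","items":{"type":"number"}}}},"grip":{"type":"number"},"squeeze":{"type":"number"}},"required":["plan"]}

```bash
ls; mkdir -p pics; cat > h.py <<'E'
import numpy as np, cv2
from station import ctrl
from scipy.spatial.transform import Rotation as Ro
def cam(n):
    m=ctrl.camera_model(n)
    K=np.array(m["intrinsics"])
    if "R" in m: return K,np.array(m["R"]),np.array(m["t"])
    o=ctrl.get_obs(); T=np.eye(4); T[:3,:3]=Ro.from_euler('xyz',o["eef_rot"]).as_matrix(); T[:3,3]=o["ee_pos"]
    W=np.linalg.inv(T@np.array(m["tool_from_camera"])); return K,W[:3,:3],W[:3,3]
def ray(c,px):
    K,R,t=c; d=R.T@np.linalg.solve(K,[px[0],px[1],1]); return -R.T@t,d/np.linalg.norm(d)
def tri(obs):
    A=np.zeros((3,3));b=np.zeros(3);P=[]
    for c,px in obs:
        o,d=ray(c,px);M=np.eye(3)-np.outer(d,d);A+=M;b+=M@o;P.append((o,d))
    X=np.linalg.solve(A,b); return X,[np.linalg.norm((np.eye(3)-np.outer(d,d))@(X-o))*1000 for o,d in P]
def proj(c,X):
    K,R,t=c;p=K@(R@np.array(X)+t);return p[:2]/p[2]
def onz(c,px,z):
    o,d=ray(c,px);return o+d*(z-o[2])/d[2]
def shot(n,f=None):
    c=cam(n);im=ctrl.camera(n)
    if f: cv2.imwrite(f,im[:,:,::-1])
    return c,im
def tool_delta(Xt,Rt):
    o=ctrl.get_obs();R=Ro.from_euler('xyz',o["eef_rot"]).as_matrix()
    return R.T@(np.array(Xt)-o["ee_pos"])/.03, Ro.from_matrix(R.T@Rt).as_rotvec()/np.radians(6)
E
python3 - <<'E'
from h import *
np.set_printoptions(precision=4,suppress=True)
ims=[]
for n in("scene","top"):
    c,im=shot(n); ims.append(im)
    print(n,"campos",(-c[1].T@c[2]))
    for q in("lid","lid_knob","tin_rim","tin","stand","bail_hinge","bail_bar","mug","jug","spoon"):
        print(q,[(np.round(d["at"],1).tolist(),round(d["confidence"],2)) for d in ctrl.place_of(q,n)[:4]])
cv2.imwrite("pics/a.png",cv2.resize(ims[0],(800,600))[:,:,::-1]);cv2.imwrite("pics/b.png",cv2.resize(ims[1],(800,600))[:,:,::-1])
o=ctrl.get_obs();print(o["time_s"],o["ee_pos"],o["eef_rot"],o["force"])
E
```

```text
pics
scene campos [0.9278 0.4992 1.0449]
lid [([376.4, 227.2], 0.84), ([294.7, 238.6], 0.82), ([240.9, 308.0], 0.75)]
lid_knob [([238.9, 310.7], 0.9), ([381.3, 221.2], 0.85), ([289.3, 231.9], 0.74)]
tin_rim [([200.7, 145.3], 0.97)]
tin [([202.3, 158.0], 0.59)]
stand [([231.1, 201.7], 0.45)]
bail_hinge [([178.4, 161.0], 0.81)]
bail_bar [([161.9, 136.2], 0.73)]
mug [([230.6, 202.2], 0.64)]
jug [([214.1, 225.9], 0.78)]
spoon [([266.3, 186.5], 0.72)]
top campos [0.3988 0.0506 0.9783]
lid [([143.9, 292.3], 0.74), ([189.8, 204.5], 0.66), ([181.3, 122.0], 0.59)]
lid_knob [([190.4, 189.4], 0.81), ([139.3, 292.1], 0.78), ([351.2, 204.5], 0.4)]
tin_rim [([356.8, 202.8], 0.94)]
tin [([350.4, 209.5], 0.57), ([373.1, 145.0], 0.55)]
stand []
bail_hinge [([356.2, 166.4], 0.67)]
bail_bar [([374.1, 142.2], 0.6)]
mug [([280.1, 192.0], 0.97)]
jug [([270.7, 161.6], 0.64)]
spoon [([268.6, 237.1], 0.77)]
1.1 [ 0.2436 -0.4931  0.2055] [-3.1416 -0.      0.4588] [-0.1181 -0.7596  0.1374]
```

View pics/a.png

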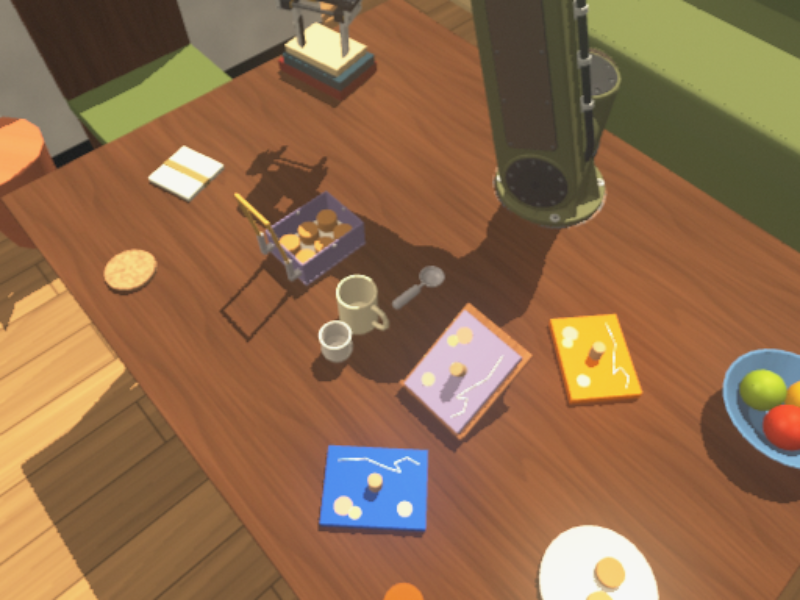

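View pics/b.png

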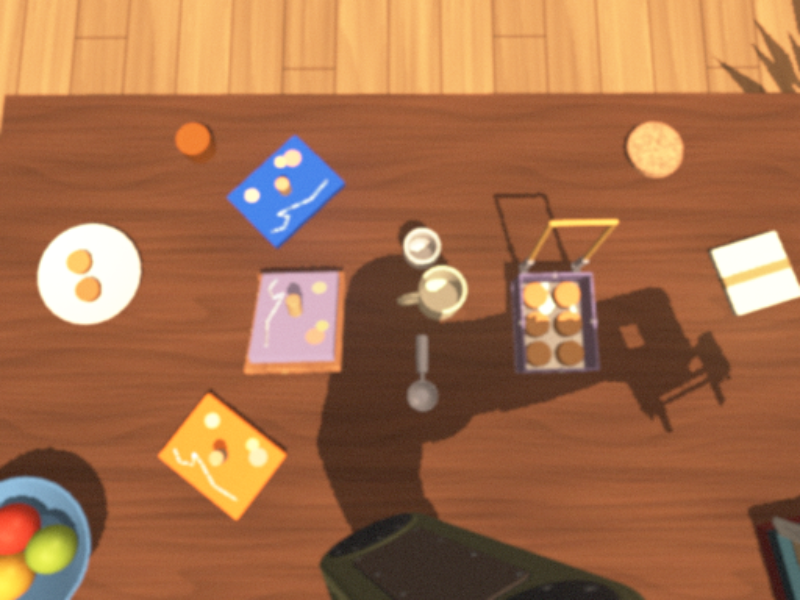

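Lookalikes in the scene view (512-wide): lavender lid on the stand, knob (291,235); blue lid, knob (240,308); orange lid, knob (381,222). In the top view they are at (189,190), (181,120) and (139,292). By the description I choose the lavender one on the stand. The tin is at top (357,203), its bail leaning to world +x. The mug and jug stand between the tin and the stand.

```bash
python3 - <<'E'
from h import *
np.set_printoptions(precision=4,suppress=True)
S,ims=shot("scene");T,imt=shot("top")
P=lambda n,s,t:print(n,*tri([(S,s),(T,t)]))
P("knob",(289.3,231.9),(190.4,189.4));P("rim",(200.7,145.3),(356.8,202.8));P("hinge",(178.4,161),(356.2,166.4));P("bar",(161.9,136.2),(374.1,142.2))
P("blue?",(238.9,310.7),(181,118))
P("mug",(230.6,202.2),(280.1,192));P("jug",(214.1,225.9),(270.7,161.6))
# lavender corners
for n,im in(("s",ims),("t",imt)):
    c=n=="s"
    for q in("lid","tin"):
        for m in ctrl.masks_of(q,"scene" if c else "top")[:3]:
            k=m["pixels"].astype(np.uint8);h=max(cv2.findContours(k,0,2)[0],key=cv2.contourArea)
            print(n,q,round(m["confidence"],2),m["at"],im[m["pixels"]].mean(0),cv2.approxPolyDP(cv2.convexHull(h),4,True)[:,0].tolist())
a=cv2.resize(ims[180:290,240:350],(600,600),interpolation=2)
cv2.imwrite("pics/c.png",a[:,:,::-1])
print(ctrl.camera_model("wrist"))
E
```

```text
knob [0.5386 0.2104 0.1166] [np.float64(2.0817992780358874), np.float64(2.081799278035802)]
rim [ 0.5113 -0.2085  0.0731] [np.float64(2.09548530155276), np.float64(2.0954853015528356)]
hinge [ 0.6034 -0.2068  0.0761] [np.float64(5.952762526654681), np.float64(5.952762526654548)]
bar [ 0.6293 -0.2121  0.2066] [np.float64(4.763283580388779), np.float64(4.763283580388632)]
blue? [0.7558 0.2572 0.029 ] [np.float64(0.5700090873660143), np.float64(0.5700090873659076)]
mug [ 0.5512 -0.0189  0.001 ] [np.float64(0.8905553251305766), np.float64(0.8905553251305105)]
jug [ 0.6392  0.0069 -0.0069] [np.float64(1.5930455967475132), np.float64(1.5930455967474233)]
s lid 0.97 [240.9, 308.9] [105.0737 152.4373 224.9619] [[210, 285], [271, 288], [271, 338], [205, 336]]
s lid 0.9 [292.3, 237.1] [217.406 191.273 201.365] [[298, 199], [332, 230], [291, 275], [259, 244]]
s lid 0.82 [377.0, 228.0] [239.947  195.2513  72.6633] [[391, 201], [409, 251], [365, 256], [351, 206]]
s tin 0.62 [197.0, 150.7] [133.5158 107.9374  90.1555] [[152, 126], [209, 123], [231, 142], [231, 155], [197, 181], [185, 178], [167, 1
[... 171 characters left out ...]
87], [220, 119], [178, 159], [146, 126]]
t lid 0.84 [142.9, 291.2] [252.8471 193.8603  85.236 ] [[133, 252], [183, 290], [153, 331], [103, 292]]
t lid 0.71 [191.3, 203.5] [222.8264 183.4697 190.1259] [[215, 174], [214, 229], [161, 231], [168, 177]]
t tin 0.56 [357.7, 203.9] [174.6783 135.4142 102.7648] [[393, 140], [382, 235], [332, 238], [328, 181], [353, 141]]
{'intrinsics': array([[298.5497,   0.    , 250.8649],
       [  0.    , 298.5497, 187.497 ],
       [  0.    ,   0.    ,   1.    ]]), 'tool_from_camera': array([[-0.    , -0.9727, -0.232 ,  0.0673],
       [ 1.    , -0.    ,  0.0001, -0.0001],
       [-0.0001, -0.232 ,  0.9727, -0.1798],
       [ 0.    ,  0.    ,  0.    ,  1.    ]])}
```

View pics/c.png

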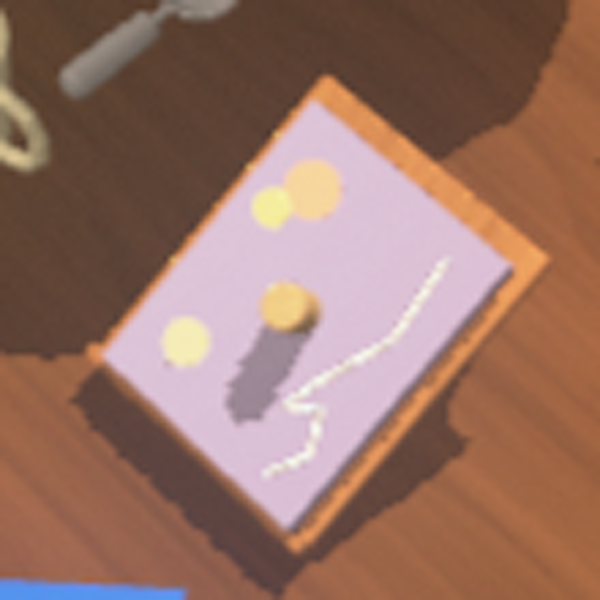

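The crop shows the lavender lid squarely on the wooden board, knob top at scene pixel (292,236). The choice is confirmed. Next, a close look at the tin.

```bash
cat >> h.py <<'E'
def down(yaw,tilt=0): # tilt>0: tool leans back so that it points towards robot (-x dir of yaw)
    return Ro.from_euler('z',yaw).as_matrix()@Ro.from_euler('y',tilt).as_matrix()@np.diag([1,-1,-1.])
def go(X,Rt):
    d,w=tool_delta(X,Rt);print(np.round(d,3).tolist(),np.round(w,3).tolist(),"rows>=",round(max(np.linalg.norm(d)*30/41.7,np.linalg.norm(w)*6/7.16),1))
E
python3 - <<'E'
from h import *
go([.43,-.21,.27],down(0))
c=cam("top")
for a in([.4,-.2,.07],[.6,-.2,.07]):print(proj(c,a))
E
```

```text
[9.751, -5.709, -2.152] [-0.001, 0.0, 4.381] rows>= 8.3
[354.28942273 247.32476115]
[351.10072188 169.63463496]
```

Call:
step_arm(
  plan=[
    [[0, 0, -2.15, 0, 0, 1], [9.75, -5.7, -2.15, 0, 0, 4.38], [9.75, -5.7, -2.15, 0, 0, 4.38], [9.75, -5.7, -2.15, 0, 0, 4.38], [9.75, -5.7, -2.15, 0, 0, 4.38], [9.75, -5.7, -2.15, 0, 0, 4.38], [9.75, -5.7, -2.15, 0, 0, 4.38], [9.75, -5.7, -2.15, 0, 0, 4.38]],
  ],
  grip=1,
)

```text
time_s: 2.07
ee_pos: [0.4014, -0.253, 0.2667]
eef_rot: [3.141, -0.0, -0.0]
force: [1.0, -0.5, -0.1]
grip_width: 0.0938
grip_force: 0.0
```

Call:
step_arm(
  plan=[
    [[0, 0, 0, 0, 0, 0], [0, 0, 0, 0, 0, 0], [0, 0, 0, 0, 0, 0], [0, 0, 0, 0, 0, 0]],
  ],
)

```text
time_s: 2.4
ee_pos: [0.4002, -0.2558, 0.2662]
eef_rot: [3.142, 0.0, -0.001]
force: [-0.3, -0.4, -0.6]
grip_width: 0.0942
grip_force: 0.0
```

```bash
python3 - <<'E'
from h import *
c,im=shot("wrist","pics/w1.png"); np.savez("w1.npz",K=c[0],R=c[1],t=c[2])
cv2.imwrite("pics/w1v.png",cv2.resize(im,(800,600),interpolation=2)[:,:,::-1])
for q in("tin_rim","tin","bail_bar","bail_hinge"):
    for d in ctrl.place_of(q,"wrist")[:2]: print(q,d["at"],d["confidence"],onz(c,d["at"],.07))
for s in((-80,-60),(80,-60),(80,60),(-80,60)):print(proj(c,[.5113+s[0]/1e3,-.2085+s[1]/1e3,.07]))
E
```

```text
tin_rim [216.9, 81.7] 0.75 [ 0.50756049 -0.21512939  0.07      ]
tin [219.6, 88.6] 0.57 [ 0.49970817 -0.21815225  0.07      ]
[261.17157648 145.84444429]
[262.1323294    3.36186534]
[155.82628669   3.51982433]
[165.42555819 145.96155163]
```

View pics/w1v.png

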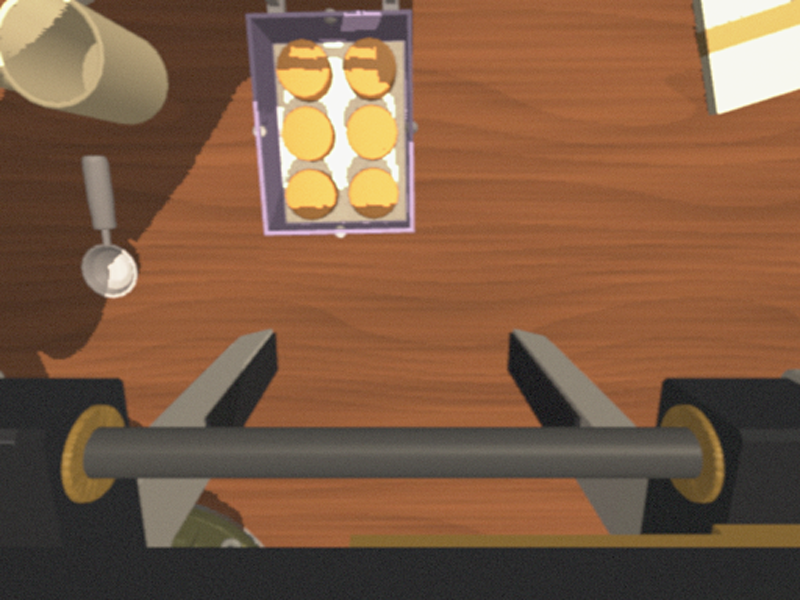

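The wrist view shows the open tin upright in the picture: rim corners (512-wide) at about (158,9), (263,6), (264,147) and (170,150). Nubs are at mid-walls, the mug upper left, the spoon left. Next I fit the rim outline.

```bash
cat >> h.py <<'E'
from scipy.optimize import least_squares
from scipy.ndimage import map_coordinates
def edgepts(sig,corners,w=7,n=40,skip=.08,sgn=None):
    """scan perpendicular to each edge, from outside in; strongest rise of sig going inward"""
    out=[];cen=np.mean(corners,0)
    for i in range(len(corners)):
        a,b=corners[i],corners[(i+1)%len(corners)];t=(b-a)/np.linalg.norm(b-a);nn=np.array([-t[1],t[0]])
        if nn@(cen-a)<0:nn=-nn
        s=np.arange(-w,w+.01,.25);L=[]
        for f in np.linspace(skip,1-skip,n):
            if abs(f-.5)<.08: continue
            p=a+f*(b-a)+s[:,None]*nn
            if p.min()<2 or p[:,1].max()>381 or p[:,0].max()>509: continue
            v=map_coordinates(sig,[p[:,1],p[:,0]],order=1);g=np.convolve(v,np.r_[np.ones(4),-np.ones(4)]/4,'valid')
            k=g.argmax()
            if g[k]>.0: L.append((s[k]+.25*3.5,g[k],p[0]+(k+3.5)*.25*nn))
        out.append(L)
    return out
E
python3 - <<'E'
from h import *
np.set_printoptions(precision=4,suppress=True)
im=cv2.imread("pics/w1.png").astype(float);z=np.load("w1.npz");c=(z["K"],z["R"],z["t"])
sig=im[:,:,0]/(im.sum(2)+1)*100
C=np.array([(158.1,9),(263,6.4),(264.3,147.2),(169.6,149.8)])
print([onz(c,p,.07) for p in C])
for it in range(3):
    E=edgepts(sig,C,w=5 if it==0 else 3)
    lines=[]
    for L in E:
        P=np.array([l[2] for l in L])
        vx,vy,x0,y0=cv2.fitLine(P.astype(np.float32),cv2.DIST_HUBER,0,.01,.01).ravel();lines.append((np.array([vx,vy]),np.array([x0,y0])))
        r=(P-[x0,y0])@[-vy,vx];print(len(P),"res",np.median(abs(r)).round(2),end=" ")
    C=[]
    for i in range(4):
        d1,p1=lines[i-1];d2,p2=lines[i];C.append(p1+d1*np.linalg.solve(np.c_[d1,-d2],p2-p1)[0])
    C=np.array(C);print(C.round(1).tolist())
W=np.array([onz(c,p,.07) for p in C]);print(W,W.mean(0))
print("sides",[np.linalg.norm(W[i]-W[i-1]) for i in range(4)])
M=np.array([[80,60],[80,-60],[-80,-60],[-80,60]])/1e3
def X(p):return [np.r_[p[0]+np.cos(p[2])*m[0]-np.sin(p[2])*m[1],p[1]+np.sin(p[2])*m[0]+np.cos(p[2])*m[1],p[3]] for m in M]
r=least_squares(lambda p:np.ravel([proj(c,x)-q for x,q in zip(X(p),C)]),[.51,-.21,0,.07])
print("tin x y yaw z",r.x,r.fun.round(2)); np.save("tin1.npy",r.x)
r2=least_squares(lambda p:np.ravel([proj(c,x)-q for x,q in zip(X(np.r_[p,.07]),C)]),[.51,-.21,0]);print(r2.x,r2.fun.round(2))
for n in("scene","top"):print(n,proj(cam(n),np.r_[r2.x[:2],.07]))
E
```

```text
[array([ 0.5857, -0.1507,  0.07  ]), array([ 0.5882, -0.2695,  0.07  ]), array([ 0.4296, -0.2724,  0.07  ]), array([ 0.4265, -0.1534,  0.07  ])]
25 res 0.21 32 res 0.08 32 res 0.12 32 res 0.14 [[156.10000610351562, 8.0], [263.1000061035156, 4.5], [265.79998779296875, 148.89999389648438], [167.89999389648438, 150.8000030517578]]
29 res 0.21 32 res 0.04 32 res 0.1 32 res 0.13 [[155.89999389648438, 7.699999809265137], [263.1000061035156, 5.099999904632568], [265.6000061035156, 148.8000030517578], [168.0, 150.89999389648438]]
32 res 0.26 32 res 0.02 32 res 0.1 32 res 0.22 [[156.10000610351562, 7.900000095367432], [263.20001220703125, 5.099999904632568], [265.70001220703125, 149.0], [168.0, 150.6999969482422]]
[[ 0.5869 -0.1484  0.07  ]
 [ 0.5896 -0.2698  0.07  ]
 [ 0.4274 -0.2743  0.07  ]
 [ 0.4253 -0.1514  0.07  ]] [ 0.5073 -0.211   0.07  ]
sides [np.float64(0.1615663215830352), np.float64(0.1213430560594866), np.float64(0.16224412510699476), np.float64(0.12287736014786592)]
tin x y yaw z [ 0.5067 -0.2115  0.0217  0.075 ] [-0.05 -0.13  0.2  -0.09 -0.6  -0.12  0.43  0.36]
[ 0.5075 -0.2109  0.0218] [ 0.73  0.67 -0.5   0.74 -1.24 -1.17  1.   -0.71]
scene [200.6294 144.6564]
top [356.8242 204.9231]
```

```bash
python3 - <<'E'
from h import *
go([.42,.21,.29],down(0))
E
```

```text
[0.637, -15.519, -0.79] [-0.0, 0.001, -0.012] rows>= 11.2
```

Call:
step_arm(
  plan=[
    [[0.6, -1.4, -0.8, 0, 0, 0], [0.6, -15.5, -0.8, 0, 0, 0], [0.6, -15.5, -0.8, 0, 0, 0], [0.6, -15.5, -0.8, 0, 0, 0], [0.6, -15.5, -0.8, 0, 0, 0], [0.6, -15.5, -0.8, 0, 0, 0], [0.6, -15.5, -0.8, 0, 0, 0], [0.6, -15.5, -0.8, 0, 0, 0]],
  ],
)

```text
time_s: 3.32
ee_pos: [0.4171, 0.0723, 0.2891]
eef_rot: [-3.142, -0.001, -0.001]
force: [0.9, -0.7, -0.5]
grip_width: 0.0943
grip_force: 0.0
```

Call:
step_arm(
  plan=[
    [[0, -5.5, 0, 0, 0, 0], [0, -5.5, 0, 0, 0, 0], [0, -5.5, 0, 0, 0, 0], [0, -5.5, 0, 0, 0, 0], [0, -5.5, 0, 0, 0, 0], [0, -5.5, 0, 0, 0, 0], [0, -5.5, 0, 0, 0, 0]],
  ],
)

```text
time_s: 3.9
ee_pos: [0.4176, 0.2351, 0.2887]
eef_rot: [3.141, 0.0, 0.0]
force: [-0.3, -0.4, -0.5]
grip_width: 0.0938
grip_force: 0.0
```

```bash
python3 - <<'E'
from h import *
c,im=shot("wrist","pics/w2.png"); np.savez("w2.npz",K=c[0],R=c[1],t=c[2])
cv2.imwrite("pics/w2v.png",cv2.resize(im,(800,600),interpolation=2)[:,:,::-1])
print(ctrl.get_obs()["ee_pos"],ctrl.get_obs()["eef_rot"])
for q in("lid_knob","lid"):
    for d in ctrl.place_of(q,"wrist")[:2]: print(q,d["at"],d["confidence"],onz(c,d["at"],.11))
for m in ctrl.masks_of("lid","wrist")[:2]:
    h=max(cv2.findContours(m["pixels"].astype(np.uint8),0,2)[0],key=cv2.contourArea);print(m["confidence"],cv2.approxPolyDP(cv2.convexHull(h),4,True)[:,0].tolist())
E
```

```text
[0.41774433 0.23467225 0.28887123] [ 3.14141120e+00 -1.28062169e-05 -9.53644479e-04]
lid_knob [178.2, 249.7] 0.9 [0.31618882 0.32973412 0.11      ]
lid_knob [264.9, 68.9] 0.57 [0.53677549 0.21950888 0.11      ]
lid [179.5, 239.6] 0.78 [0.33026708 0.32726402 0.11      ]
lid [262.0, 96.5] 0.56 [0.50694918 0.22251919 0.11      ]
0.79 [[159, 180], [245, 237], [221, 271], [164, 272], [117, 243]]
0.77 [[308, 29], [319, 152], [213, 155], [213, 32]]
```

View pics/w2v.png

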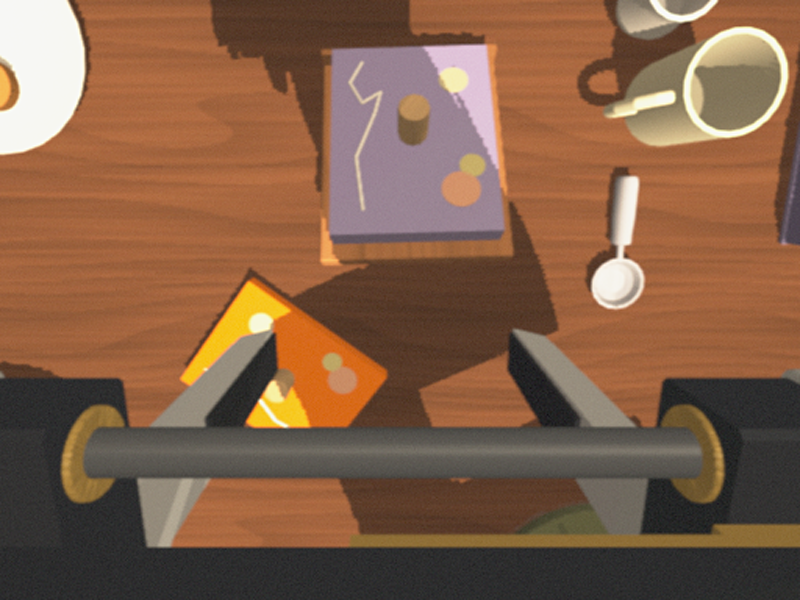

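The wrist view shows the lavender lid on the stand: plate corners (512-wide) about (213,31), (312,28), (322,148) and (211,151), knob top near (265,68). The orange lookalike sits at lower left and stays untouched. Next I fit the lid pose from all the views.

```bash
cat > lidfit.py <<'E'
from h import *
np.set_printoptions(precision=4,suppress=True)
im=cv2.imread("pics/w2.png").astype(float);z=np.load("w2.npz");c=(z["K"],z["R"],z["t"])
sig=im[:,:,0]/(im.sum(2)+1)*100
# lid +x points up-slope = towards robot (world -x): lid frame rot = Rz(yaw+pi) Ry(-30deg)
def pose(p): 
    R=Ro.from_euler('z',p[3]+np.pi).as_matrix()@Ro.from_euler('y',-p[4]).as_matrix(); return R,p[:3]
def L(p,v): R,t=pose(p); return R@(np.array(v)/1e3)+t
S=cam("scene");T=cam("top")
TL,TR,BR,BL=(-85,-65,18),(-85,65,18),(85,65,18),(85,-65,18)  # lid coords as seen by wrist (lid y = -world y)
BR0,BL0=(85,65,0),(85,-65,0)
C=np.array([(213,31),(312,28),(322.5,150),(211,154)])
E=edgepts(sig,C,w=5,n=40,skip=.1)
segs=[(TL,TR),(TR,BR),(BR0,BL0),(BL,TL)]
sc=[((298.3,198),BR),((334,228.6),BL),((292.8,277.2),TL),((258.9,245.4),TR)]
tc=[((215,174),TR),((214,229),BR),((161,231),BL),((168,177),TL)]
def res(p,which="wst"):
    r=[]
    if "w" in which:
        for (a,b),l in zip(segs,E):
            A,B=proj(c,L(p,a)),proj(c,L(p,b));n=np.array([A[1]-B[1],B[0]-A[0]]);n/=np.linalg.norm(n)
            r+=list((np.array([q[2] for q in l])-A)@n/5)
        r+=list((proj(c,L(p,(0,0,50)))-[264.9,68.7])*.7)
    if "s" in which:
        for q,v in sc:r+=list((proj(S,L(p,v))-q)*.7)
        r+=list((proj(S,L(p,(0,0,50)))-[291.5,235.8])*.7)
    if "t" in which:
        for q,v in tc:r+=list((proj(T,L(p,v))-q)*.5)
    return np.array(r)
if __name__=="__main__":
    print([len(e) for e in E])
    for w in("w","ws","wst","st"):
        r=least_squares(lambda p:res(p,w),[.52,.21,.07,0,np.pi/6],loss="soft_l1");p=r.x
        r4=least_squares(lambda p:res(np.r_[p,np.pi/6],w),[.52,.21,.07,0],loss="soft_l1").x
        print(w,"xyz yaw tilt",p[:4],np.degrees(p[4]),"cost",r.cost,"knob",L(p,(0,0,50)),"| fixed30:",r4,L(np.r_[r4,np.pi/6],(0,0,50)))
    np.save("lid.npy",least_squares(lambda p:res(np.r_[p,np.pi/6],"ws"),[.52,.21,.07,0],loss="soft_l1").x)
E
python3 lidfit.py
```

```text
[32, 32, 32, 32]
w xyz yaw tilt [0.5136 0.2192 0.065  0.0272] 29.1542581711919 cost 0.3770596008163556 knob [0.538  0.2198 0.1086] | fixed30: [0.5135 0.2192 0.0665 0.0266] [0.5385 0.2199 0.1098]
ws xyz yaw tilt [0.5135 0.2195 0.0646 0.0286] 29.022882501480282 cost 2.184847083586206 knob [0.5378 0.2202 0.1083] | fixed30: [0.5135 0.2196 0.0659 0.0277] [0.5384 0.2203 0.1092]
wst xyz yaw tilt [0.5134 0.2193 0.0632 0.0321] 28.55876175981844 cost 5.7498411140826775 knob [0.5373 0.22   0.1071] | fixed30: [0.5132 0.2194 0.0651 0.0311] [0.5382 0.2202 0.1084]
st xyz yaw tilt [0.5082 0.2188 0.0531 0.0397] 27.204038371078497 cost 0.8293706681699229 knob [0.5311 0.2197 0.0975] | fixed30: [0.5075 0.2188 0.054  0.0358] [0.5324 0.2197 0.0973]
```

```bash
python3 - <<'E'
from lidfit import *
p=np.array([.5135,.2194,.0662,.027,np.pi/6]);np.save("lid.npy",p)
for z in(114,24):print(L(p,(0,0,z)));go(L(p,(0,0,z)),down(.027,np.pi/6))
E
```

```text
[0.5705 0.2209 0.1649]
[5.087, 0.445, 4.14] [-0.073, -5.003, -0.268] rows>= 4.7
[0.5255 0.2197 0.087 ]
[3.587, 0.488, 6.738] [-0.073, -5.003, -0.268] rows>= 5.5
```

Call:
step_arm(
  plan=[
    [[1.5, 0.2, 0, 0, -1.2, -0.1], [3, 0.4, 1, -0.07, -2.4, -0.2], [5.09, 0.44, 3, -0.07, -5, -0.27], [5.09, 0.44, 4.14, -0.07, -5, -0.27], [5.09, 0.44, 4.14, -0.07, -5, -0.27], [5.09, 0.44, 4.14, -0.07, -5, -0.27], [5.09, 0.44, 4.14, -0.07, -5, -0.27], [5.09, 0.44, 4.14, -0.07, -5, -0.27]],
  ],
)

```text
time_s: 4.77
ee_pos: [0.5703, 0.2212, 0.1622]
eef_rot: [3.141, 0.528, 0.027]
force: [-0.1, -0.2, -0.2]
grip_width: 0.0937
grip_force: 0.0
```

```bash
python3 - <<'E'
from lidfit import *
c,im=shot("wrist","pics/w3.png"); np.savez("w3.npz",K=c[0],R=c[1],t=c[2])
p=np.load("lid.npy");o=ctrl.get_obs();print(o["ee_pos"],o["eef_rot"],o["time_s"])
go(L(p,(0,0,24)),down(.027,np.pi/6))
print("knob pred",proj(c,L(p,(0,0,50))),[(d["at"],d["confidence"]) for d in ctrl.place_of("lid_knob","wrist")[:2]])
v=im.copy()
for a in(TL,TR,BR,BL,(0,0,50)):
    q=proj(c,L(p,a));cv2.circle(v,tuple(int(i) for i in q),2,(0,255,0),1)
cv2.imwrite("pics/w3v.png",cv2.resize(v,(800,600),interpolation=2)[:,:,::-1])
E
```

```text
[0.5704 0.2219 0.1652] [-3.1411  0.5231  0.0282] 4.8167
[0.004, 0.032, 3.006] [0.001, -0.005, 0.01] rows>= 2.2
knob pred [251.4003 199.484 ] [([253.9, 197.2], 0.83), ([161.2, 279.8], 0.59)]
```

View pics/w3v.png

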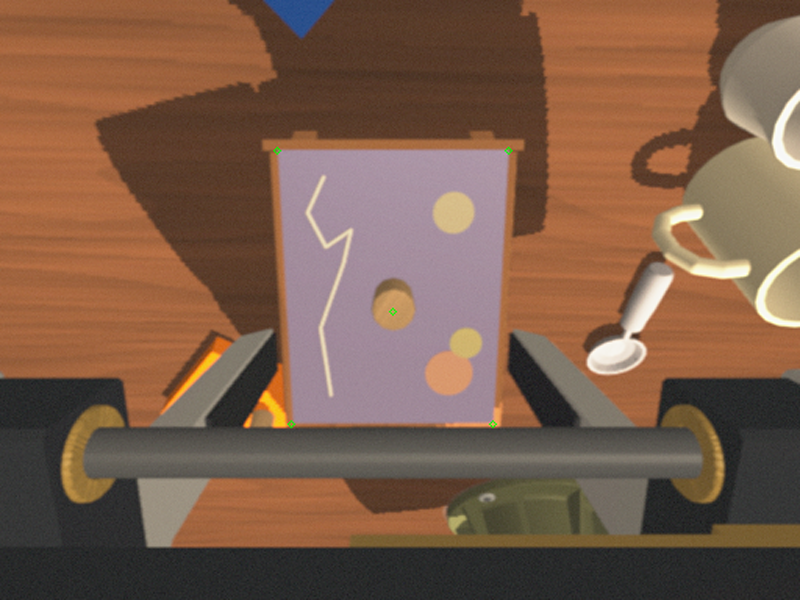

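The predicted corners and knob top (393,312 in the 800-wide view) lie right on the lid. The pose is good, so I descend and grip.

Call:
step_arm(
  plan=[
    [[0, 0.03, 1, 0, 0, 0], [0, 0.03, 2, 0, 0, 0], [0, 0.03, 2.6, 0, 0, 0], [0, 0.03, 2.8, 0, 0, 0], [0, 0.03, 3, 0, 0, 0], [0, 0.03, 3, 0, 0, 0]],
  ],
)

```text
time_s: 5.37
ee_pos: [0.5256, 0.2206, 0.0885]
eef_rot: [-3.14, 0.521, 0.03]
force: [-0.1, 0.2, 0.2]
grip_width: 0.0938
grip_force: 0.0
```

Call:
step_arm(
  plan=[
    [[0, 0, 0, 0, 0, 0], [0, 0, 0, 0, 0, 0], [0, 0, 0, 0, 0, 0], [0, 0, 0, 0, 0, 0], [0, 0, 0, 0, 0, 0], [0, 0, 0, 0, 0, 0], [0, 0, 0, 0, 0, 0], [0, 0, 0, 0, 0, 0]],
  ],
  grip=0,
  squeeze=35,
)

```text
time_s: 6.03
ee_pos: [0.5253, 0.2203, 0.0867]
eef_rot: [-3.141, 0.524, 0.029]
force: [-0.9, 0.0, 0.2]
grip_width: 0.0441
grip_force: 0.0
```

Call:
step_arm(
  plan=[
    [[0, 0, 0, 0, 0, 0], [0, 0, 0, 0, 0, 0], [0, 0, 0, 0, 0, 0], [0, 0, 0, 0, 0, 0], [0, 0, 0, 0, 0, 0], [0, 0, 0, 0, 0, 0]],
  ],
)

```text
time_s: 6.53
ee_pos: [0.5253, 0.2203, 0.0867]
eef_rot: [-3.141, 0.524, 0.029]
force: [-0.7, -0.4, 0.3]
grip_width: 0.0234
grip_force: 35.0
```

Call:
step_arm(
  plan=[
    [[0, 0, -0.2, 0, 0, 0], [0, 0, -0.6, 0, 0, 0], [0, 0, -1.2, 0, 0, 0], [0, 0, -2, 0, 0, 0], [0, 0, -3, 0, 0, 0], [0, 0, -3, 0, 0, 0]],
  ],
)

```text
time_s: 7.03
ee_pos: [0.5731, 0.2217, 0.1696]
eef_rot: [-3.139, 0.516, 0.029]
force: [-0.1, -1.2, -1.3]
grip_width: 0.0232
grip_force: 35.0
```

```bash
python3 - <<'E'
from h import *
go([.50,.19,.28],down(.022,0))
go([.497,-.211,.28],down(.022,0))
E
```

```text
[-3.961, 0.979, -1.985] [-0.003, 4.929, 0.064] rows>= 4.1
[-4.391, 14.337, -1.771] [-0.003, 4.929, 0.064] rows>= 10.9
```

Call:
step_arm(
  plan=[
    [[-1, 0, -1, 0, 0.6, 0], [-2, 0.3, -1.9, 0, 1.6, 0], [-3, 0.6, -1.99, 0, 2.7, 0], [-3.96, 0.98, -1.99, 0, 3.8, 0.06], [-3.96, 0.98, -1.99, 0, 4.6, 0.06], [-3.96, 0.98, -1.99, 0, 4.93, 0.06], [-4, 2, -1.97, 0, 4.93, 0.06], [-4.1, 3.2, -1.95, 0, 4.93, 0.06]],
  ],
)

```text
time_s: 7.7
ee_pos: [0.4948, 0.1239, 0.277]
eef_rot: [3.141, 0.006, 0.026]
force: [0.8, -0.7, -2.6]
grip_width: 0.0237
grip_force: 35.0
```

```bash
python3 - <<'E'
from h import *
o=ctrl.get_obs();print(o["ee_pos"],o["eef_rot"],o["force"],o["grip_width"])
go([.505,-.211,.28],down(.022,0))
E
```

```text
[0.49484316 0.12390274 0.27703494] [3.14053499 0.0064565  0.02643203] [ 0.75612188 -0.68319729 -2.6152724 ] 0.023661265882756483
[0.043, 11.169, -0.087] [0.01, 0.062, 0.042] rows>= 8.0
```

Call:
step_arm(
  plan=[
    [[0, 1.3, 0, 0, 0, 0], [0, 2.6, 0, 0, 0, 0], [0, 3.9, 0, 0, 0.06, 0], [0, 5.2, 0, 0, 0.06, 0.04], [0, 6.5, -0.1, 0, 0.06, 0.04], [0, 7.8, -0.1, 0, 0.06, 0.04], [0, 9.1, -0.1, 0, 0.06, 0.04], [0, 10.2, -0.1, 0, 0.06, 0.04]],
  ],
)

```text
time_s: 8.37
ee_pos: [0.5023, -0.185, 0.2802]
eef_rot: [3.14, 0.001, 0.018]
force: [-0.2, 0.9, -1.2]
grip_width: 0.0231
grip_force: 35.0
```

Call:
step_arm(
  plan=[
    [[0, 0.5, 0, 0, 0, 0], [0, 0.8, 0, 0, 0, 0], [0, 0.8, 0, 0, 0, 0], [0, 0.8, 0, 0, 0, 0]],
  ],
)

```text
time_s: 8.7
ee_pos: [0.5033, -0.206, 0.2801]
eef_rot: [3.141, 0.001, 0.019]
force: [0.4, 0.2, -1.1]
grip_width: 0.0232
grip_force: 35.0
```

```bash
python3 - <<'E'
from h import *
c,im=shot("wrist","pics/w4.png"); np.savez("w4.npz",K=c[0],R=c[1],t=c[2])
cv2.imwrite("pics/w4v.png",cv2.resize(im,(800,600),interpolation=2)[:,:,::-1])
o=ctrl.get_obs();print(o["ee_pos"],o["eef_rot"],o["force"])
E
```

```text
[ 0.50338538 -0.20550206  0.28025979] [3.14048270e+00 1.12563958e-03 1.96272999e-02] [-0.56075349  0.98084721 -0.64894776]
```

View pics/w4v.png

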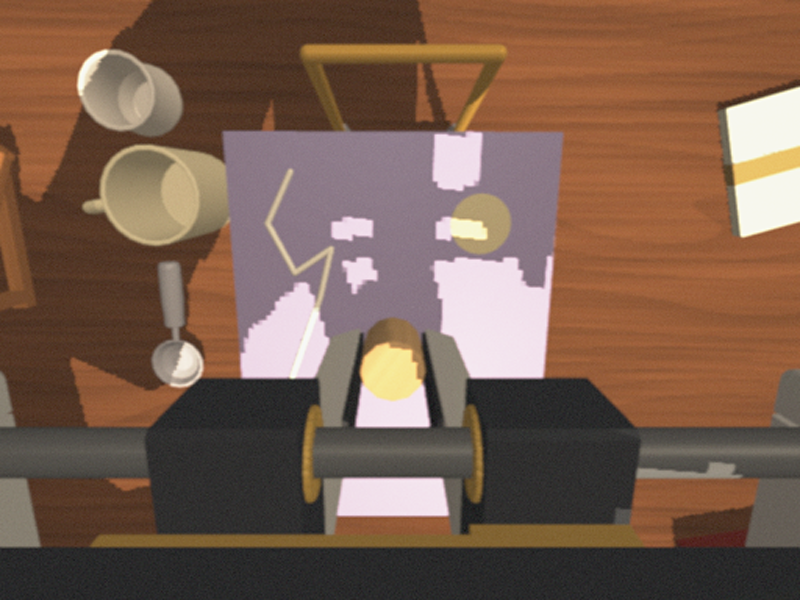

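The lid hangs from the knob, its front edge from (143,84) to (360,84) in 512-wide pixels. The bail crossbar is at row 33, clear of the lid; mug and spoon are untouched. Next I fit the lid's pose in the hand.

```bash
python3 - <<'E'
from h import *
np.set_printoptions(precision=4,suppress=True)
im=cv2.imread("pics/w4.png").astype(float)
sig=im[:,:,0]/(im.sum(2)+1)*100
K=np.array(ctrl.camera_model("wrist")["intrinsics"]);Ct=np.linalg.inv(ctrl.camera_model("wrist")["tool_from_camera"]);c=(K,Ct[:3,:3],Ct[:3,3])
C=np.array([(223,132),(562,131),(546,378),(241,378)])/1.5625
E=edgepts(sig,C,w=6,n=40,skip=.06)
Bk=edgepts(sig,np.array([(345,480),(440,480),(440,516),(345,516)])/1.5625,w=5,n=20,skip=.1)[2]
for e in E+[Bk]:
    P=np.array([l[2] for l in e]);print(len(P),P[0],P[-1])
# lid in tool: p=(dx,dy,dz of lid origin; rotvec); nominal: lid z -> -tool z, lid origin at tool z=+.024
N=np.diag([1,-1,-1.])
def L(p,v):return p[:3]+Ro.from_rotvec(p[3:6]).as_matrix()@N@(np.array(v)/1e3)
# lid x here along tool +x (front); left in image= tool -y = lid +y
FL,FR,BR,BL=(85,65,18),(85,-65,18),(-85,-65,18),(-85,65,18)
segs=[(FL,FR,E[0]),(FR,BR,E[1]),(BL,FL,E[3]),(BR,BL,Bk)]
def res(p):
    r=[]
    for a,b,l in segs:
        A,B=proj(c,L(p,a)),proj(c,L(p,b));n=np.array([A[1]-B[1],B[0]-A[0]]);n/=np.linalg.norm(n)
        r+=list((np.array([q[2] for q in l])-A)@n)
    return np.array(r)
for nm,mask in(("full",[0,1,2,3,4,5]),("no z/roll",[0,1,4,5])):
    f=lambda q:(lambda p:(p.__setitem__(mask,q),res(p))[1])(np.r_[0,0,.024,0,0,0.])
    r=least_squares(f,np.r_[0,0,.024,0,0,0.][mask],loss="soft_l1");print(nm,r.x,np.degrees(r.x[3:]),"rms",np.sqrt((r.fun**2).mean()))
w=np.load("w4.npz");cw=(w["K"],w["R"],w["t"])
for px in((302,55),(506,54)):print("bar ends dir at z .21:",onz(cw,np.array(px)/1.5625,.215))
E
```

```text
32 [155.7321  82.5666] [346.662   83.7534]
32 [359.4398  93.349 ] [348.9318 232.3625]
32 [337.728 244.545] [165.952 241.295]
32 [152.6761 232.5375] [141.7905  94.045 ]
16 [275.52  330.365] [226.88  330.365]
full [ 0.0014 -0.      0.0247  0.0133 -0.0044  0.0013] [ 0.7614 -0.2527  0.0769] rms 0.43098378774721485
no z/roll [ 0.0015 -0.0001 -0.0022  0.0017] [0.0965] rms 0.5680693986888236
bar ends dir at z .21: [ 0.6289 -0.1602  0.215 ]
bar ends dir at z .21: [ 0.6312 -0.2582  0.215 ]
```

```bash
python3 - <<'E'
from h import *
go([.5058,-.2112,.12],down(.022,0))
E
```

```text
[0.083, 0.186, 5.342] [0.011, 0.011, -0.023] rows>= 3.8
```

Call:
step_arm(
  plan=[
    [[0.08, 0.19, 0.6, 0.01, 0.01, -0.02], [0.08, 0.19, 1.6, 0.01, 0.01, -0.02], [0.08, 0.19, 2.8, 0.01, 0.01, -0.02], [0.08, 0.19, 4, 0.01, 0.01, -0.02], [0.08, 0.19, 4.9, 0.01, 0.01, -0.02], [0.08, 0.19, 5.3, 0.01, 0.01, -0.02], [0.08, 0.19, 5.34, 0.01, 0.01, -0.02], [0.08, 0.19, 5.34, 0.01, 0.01, -0.02]],
  ],
)

```text
time_s: 9.42
ee_pos: [0.5059, -0.2114, 0.1202]
eef_rot: [3.142, 0.0, 0.022]
force: [0.2, -1.0, -0.0]
grip_width: 0.0235
grip_force: 35.0
```

```bash
python3 - <<'E'
from h import *
c,im=shot("wrist","pics/w5.png")
for n in("scene","top"): shot(n,"pics/s5%s.png"%n)
S=cv2.imread("pics/s5scene.png")[90:200,140:250];T=cv2.imread("pics/s5top.png")[120:250,300:430]
cv2.imwrite("pics/s5.png",np.hstack([cv2.resize(S,(400,400),interpolation=2),cv2.resize(T,(400,400),interpolation=2)]))
o=ctrl.get_obs();print(o["ee_pos"],o["eef_rot"],o["force"],o["moment"])
go([.5058,-.2112,.09],down(.022,0))
E
```

```text
[ 0.50642773 -0.21229794  0.12166836] [ 3.14010978e+00 -2.22579701e-03  2.15548979e-02] [ 0.62564572 -0.87447196 -1.16628885] [ 0.08406242 -0.04154172  0.01224801]
[-0.022, -0.039, 1.056] [0.014, -0.021, -0.004] rows>= 0.8
```

View pics/s5.png

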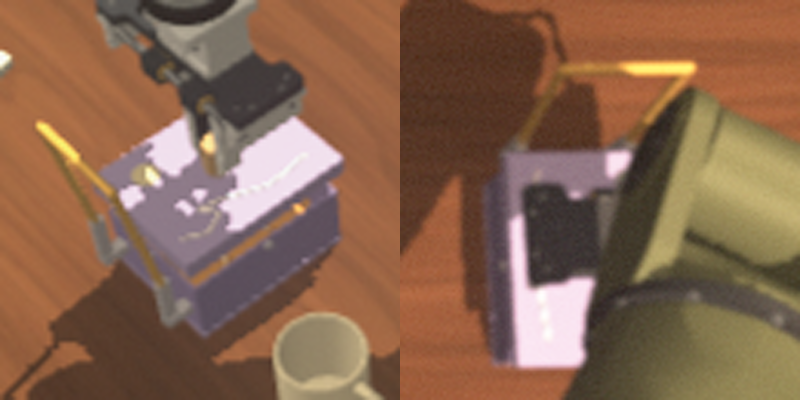

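The lid hovers squarely above the tin, bail clear behind it. I lower it gently onto the nubs.

Call:
step_arm(
  plan=[
    [[0, 0, 0.25, 0, 0, 0], [0, 0, 0.5, 0, 0, 0], [0, 0, 0.7, 0, 0, 0], [0, 0, 0.82, 0, 0, 0], [0, 0, 0.82, 0, 0, 0]],
  ],
)

```text
time_s: 9.98
ee_pos: [0.5052, -0.2123, 0.0943]
eef_rot: [-3.141, 0.002, 0.021]
force: [0.1, 0.2, -1.7]
grip_width: 0.0231
grip_force: 35.0
```

Call:
step_arm(
  plan=[
    [[0, 0, 0.06, 0, 0, 0], [0, 0, 0.12, 0, 0, 0], [0, 0, 0.18, 0, 0, 0], [0, 0, 0.18, 0, 0, 0]],
  ],
)

```text
time_s: 10.32
ee_pos: [0.5064, -0.2125, 0.0909]
eef_rot: [3.141, -0.002, 0.021]
force: [2.2, 1.6, 4.0]
grip_width: 0.0235
grip_force: 35.0
```

Call:
step_arm(
  plan=[
    [[0, 0, 0.05, 0, 0, 0], [0, 0, 0.1, 0, 0, 0], [0, 0, 0.1, 0, 0, 0]],
  ],
)

```text
time_s: 10.57
ee_pos: [0.5063, -0.2124, 0.0878]
eef_rot: [3.141, -0.002, 0.021]
force: [2.8, 1.9, 1.1]
grip_width: 0.0234
grip_force: 35.0
```

Call:
step_arm(
  plan=[
    [[0, 0, 0.05, 0, 0, 0], [0, 0, 0.1, 0, 0, 0], [0, 0, 0.1, 0, 0, 0]],
  ],
)

```text
time_s: 10.82
ee_pos: [0.5061, -0.2124, 0.0844]
eef_rot: [3.141, -0.001, 0.021]
force: [3.8, 2.7, 0.1]
grip_width: 0.0239
grip_force: 35.0
```

Call:
step_arm(
  plan=[
    [[0.03, -0.03, 0, 0, 0, 0], [0.04, -0.04, 0.05, 0, 0, 0], [0.04, -0.04, 0.05, 0, 0, 0]],
  ],
)

```text
time_s: 11.07
ee_pos: [0.5069, -0.2114, 0.0826]
eef_rot: [3.141, 0.0, 0.021]
force: [-0.7, -0.8, 0.8]
grip_width: 0.0232
grip_force: 35.0
```

Call:
step_arm(
  plan=[
    [[0, 0, 0.05, 0, 0, 0], [0, 0, 0.07, 0, 0, 0], [0, 0, 0.07, 0, 0, 0]],
  ],
)

```text
time_s: 11.32
ee_pos: [0.5069, -0.2115, 0.0822]
eef_rot: [3.141, -0.0, 0.021]
force: [-9.0, 3.7, 23.3]
grip_width: 0.0234
grip_force: 35.0
```

Call:
step_arm(
  plan=[
    [[0, 0, 0.03, 0, 0, 0], [0, 0, 0.03, 0, 0, 0], [0, 0, 0.03, 0, 0, 0]],
  ],
)

```text
time_s: 11.57
ee_pos: [0.5069, -0.2115, 0.0822]
eef_rot: [3.14, -0.001, 0.021]
force: [-15.2, 6.0, 33.5]
grip_width: 0.0233
grip_force: 35.0
```

```bash
cat > hand.py <<'E'
from h import *
np.set_printoptions(precision=4,suppress=True)
c,im=shot("wrist","pics/w6.png");S,ims=shot("scene","pics/s6.png")
o=ctrl.get_obs();print(o["ee_pos"],o["eef_rot"],o["force"],o["moment"])
im=im[:,:,::-1].astype(float);sig=im[:,:,0]/(im.sum(2)+1)*100
M=ctrl.camera_model("wrist");Ct=np.linalg.inv(M["tool_from_camera"]);c=(np.array(M["intrinsics"]),Ct[:3,:3],Ct[:3,3])
C=np.array([(223,132),(562,131),(546,378),(241,378)])/1.5625
E=edgepts(sig,C,w=6,n=40,skip=.06)
Bk=edgepts(sig,np.array([(345,480),(440,480),(440,516),(345,516)])/1.5625,w=5,n=20,skip=.1)[2]
N=np.diag([1,-1,-1.])
def L(p,v):return p[:3]+Ro.from_rotvec(p[3:6]).as_matrix()@N@(np.array(v)/1e3)
FL,FR,BR,BL=(85,65,18),(85,-65,18),(-85,-65,18),(-85,65,18)
def res(p):
    r=[]
    for a,b,l in [(FL,FR,E[0]),(FR,BR,E[1]),(BL,FL,E[3]),(BR,BL,Bk)]:
        A,B=proj(c,L(p,a)),proj(c,L(p,b));n=np.array([A[1]-B[1],B[0]-A[0]]);n/=np.linalg.norm(n)
        r+=list((np.array([q[2] for q in l])-A)@n)
    return np.array(r)
r=least_squares(res,[0,0,.024,0,0,0],loss="soft_l1");print("lid in tool",r.x,np.degrees(r.x[3:]),"rms",np.sqrt((r.fun**2).mean()))
for e in E+[Bk]:
    P=np.array([l[2] for l in e]);print(P[0],P[-1])
cv2.imwrite("pics/s6v.png",np.hstack([cv2.resize(ims[95:195,145:245],(400,400),interpolation=2),cv2.resize(im[20:290,100:410].astype(np.uint8)[:,:,::-1],(400,400))])[:,:,::-1])
E
python3 hand.py
```

```text
[ 0.5069 -0.2115  0.0822] [ 3.1404 -0.0008  0.021 ] [-15.4577   4.944   33.0951] [1.2172 2.7437 0.0451]
lid in tool [ 0.0012 -0.0003  0.0243  0.0044  0.0035  0.0007] [0.255  0.1987 0.0397] rms 0.3845983485848619
[155.735   83.5666] [346.6635  84.2534]
[359.1903  93.3329] [348.9318 232.3625]
[337.728 243.545] [165.952 247.045]
[152.6761 232.5375] [141.7905  94.045 ]
[275.52  330.615] [226.88  330.365]
```

View pics/s6v.png

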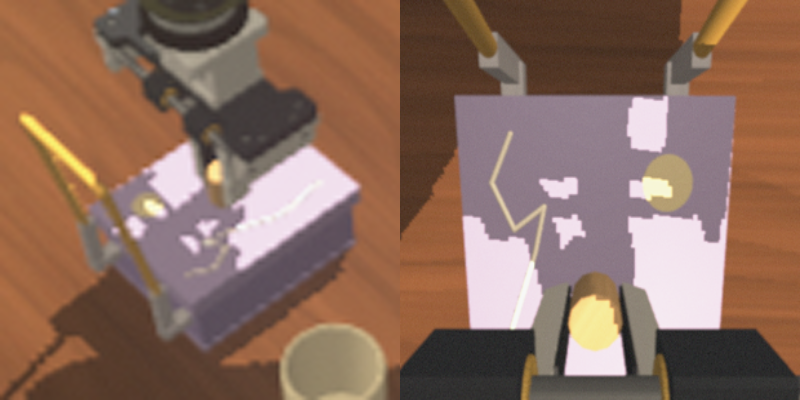

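The lid sits flush, with no gap in the scene crop. Its origin is at about 58 mm (home is 56), it is level within 0.3°, and it stops dead at 33 N, so it is home. I unload and release.

Call:
step_arm(
  plan=[
    [[0, 0, -0.05, 0, 0, 0], [0, 0, -0.1, 0, 0, 0], [0, 0, -0.1, 0, 0, 0]],
  ],
)

```text
time_s: 11.92
ee_pos: [0.5066, -0.2113, 0.0825]
eef_rot: [3.141, 0.001, 0.021]
force: [-2.5, -1.1, 4.6]
grip_width: 0.0237
grip_force: 35.0
```

Call:
step_arm(
  plan=[
    [[0, 0, 0, 0, 0, 0], [0, 0, 0, 0, 0, 0], [0, 0, 0, 0, 0, 0], [0, 0, 0, 0, 0, 0], [0, 0, 0, 0, 0, 0], [0, 0, 0, 0, 0, 0]],
  ],
  grip=0.6,
)

```text
time_s: 12.42
ee_pos: [0.5069, -0.2112, 0.0825]
eef_rot: [3.141, 0.0, 0.021]
force: [0.4, -0.0, 0.1]
grip_width: 0.0559
grip_force: 0.0
```

Call:
step_arm(
  plan=[
    [[0, 0, -0.6, 0, 0, 0], [0, 0, -1.6, 0, 0, 0], [0, 0, -2.8, 0, 0, 0], [0, 0, -4, 0, 0, 0], [0, 0, -5.3, 0, 0, 0], [0, 0, -6.6, 0, 0, 0], [0, 0, -6.6, 0, 0, 0]],
  ],
)

```text
time_s: 13.0
ee_pos: [0.5084, -0.2119, 0.2885]
eef_rot: [3.136, -0.01, 0.021]
force: [0.5, -0.4, 1.1]
grip_width: 0.0562
grip_force: 0.0
```

```bash
python3 - <<'E'
from h import *
np.set_printoptions(precision=4,suppress=True)
c,im=shot("wrist","pics/w7.png"); np.savez("w7.npz",K=c[0],R=c[1],t=c[2]);S,_=shot("scene","pics/s7.png");T,_=shot("top","pics/t7.png")
o=ctrl.get_obs();print(o["ee_pos"],o["eef_rot"],o["force"],o["grip_width"],o["time_s"])
ob=[]
for n,k in(("wrist",c),("scene",S),("top",T)):
    for q in("bail_bar","bail_hinge"):
        for d in ctrl.place_of(q,n)[:1]:
            print(n,q,d["at"],d["confidence"])
            if q=="bail_bar":ob.append((k,d["at"]))
    for a in(1.7,1.8,1.9):print(a,proj(k,[.607-.14*np.cos(a),-.2095,.0795+.14*np.sin(a)]))
if len(ob)>1:print("bar",tri(ob))
E
```

```text
[ 0.5067 -0.2111  0.2799] [3.1415 0.0005 0.0209] [-0.253   0.219   0.2698] 0.056460159844589096 13.15
wrist bail_bar [247.3, 47.8] 0.69
1.7 [250.719   52.0929]
1.8 [251.072   33.7683]
1.9 [251.4059  16.3865]
scene bail_bar [199.2, 134.5] 0.69
scene bail_hinge [175.7, 159.9] 0.6
1.7 [161.2623 132.4179]
1.8 [157.2762 135.5671]
1.9 [153.4685 139.0009]
top bail_bar [372.7, 142.0] 0.68
top bail_hinge [358.0, 170.1] 0.93
1.7 [372.9725 143.9179]
1.8 [372.2957 138.2274]
1.9 [371.4356 132.9342]
bar (array([ 0.5985, -0.1777,  0.2419]), [np.float64(37.92239399704335), np.float64(67.38946867632423), np.float64(30.36717341902755)])
```

Call:
step_arm(
  plan=[
    [[1.2, 0, 0, 0, 0, 0], [2.4, 0, 0, 0, 0, 0], [3.6, 0, 0, 0, 0, 0], [4.8, 0, 0, 0, 0, 0], [5.2, 0, 0.2, 0, 0, 0], [5.2, 0, 1.2, 0, 0, 0], [5.2, 0, 2.2, 0, 0, 0], [5.2, 0, 2.5, 0, 0, 0]],
  ],
  grip=0,
  squeeze=10,
)

```text
time_s: 14.12
ee_pos: [0.6615, -0.2073, 0.1997]
eef_rot: [-3.139, 0.007, 0.021]
force: [-1.1, 0.5, -1.5]
grip_width: 0.0068
grip_force: 0.0
```

```bash
python3 - <<'E'
from h import *
o=ctrl.get_obs();print(o["ee_pos"],o["eef_rot"],o["force"],o["grip_width"])
h=np.array([.5071,-.2112])+.1*np.array([np.cos(.0215),np.sin(.0215)])
ex=np.array([np.cos(.0215),np.sin(.0215)])
for a,du,dz in((1.73,.016,-.012),(1.4,.013,-.012),(1.1,.012,-.01),(.9,.012,-.008),(.75,.012,-.006)):
    u=-.14*np.cos(a)+du;P=np.r_[h+u*ex,.0795+.14*np.sin(a)+dz];print(a,P.round(4),end=" ");go(P,down(.0215))
E
```

```text
[ 0.66152498 -0.20732759  0.19965775] [-3.13921338  0.00708099  0.02109941] [-1.13785741  0.45273337 -1.45533082] 0.0067703141420767336
1.73 [ 0.6453 -0.2082  0.2057] [-0.544, 0.018, -0.199] [-0.023, 0.068, -0.004] rows>= 0.4
1.4 [ 0.5963 -0.2093  0.2055] [-2.177, 0.019, -0.178] [-0.023, 0.068, -0.004] rows>= 1.6
1.1 [ 0.5556 -0.2102  0.1943] [-3.531, 0.02, 0.205] [-0.023, 0.068, -0.004] rows>= 2.5
0.9 [ 0.5321 -0.2107  0.1812] [-4.312, 0.022, 0.647] [-0.023, 0.068, -0.004] rows>= 3.1
0.75 [ 0.5167 -0.211   0.1689] [-4.823, 0.023, 1.058] [-0.023, 0.068, -0.004] rows>= 3.6
```

Call:
step_arm(
  plan=[
    [[-0.3, 0, 0, 0, 0, 0], [-0.6, 0, 0, 0, 0, 0], [-0.95, 0, -0.02, 0, 0, 0], [-1.3, 0, -0.03, 0, 0, 0], [-1.7, 0, -0.03, 0, 0, 0], [-2.2, 0, -0.02, 0, 0, 0], [-2.6, 0, 0.06, 0, 0, 0], [-3.1, 0, 0.2, 0, 0, 0]],
  ],
)

```text
time_s: 14.78
ee_pos: [0.5697, -0.21, 0.2007]
eef_rot: [3.141, -0.002, 0.021]
force: [1.2, -0.4, -0.3]
grip_width: 0.0005
grip_force: 0.6
```

Call:
step_arm(
  plan=[
    [[-0.4, 0, 0.16, 0, 0, 0], [-0.8, 0, 0.34, 0, 0, 0], [-1.2, 0, 0.56, 0, 0, 0], [-1.5, 0, 0.78, 0, 0, 0], [-1.75, 0, 1, 0, 0, 0], [-1.75, 0, 1, 0, 0, 0], [-1.75, 0, 1, 0, 0, 0]],
  ],
)

```text
time_s: 15.37
ee_pos: [0.5175, -0.2112, 0.1704]
eef_rot: [3.141, -0.0, 0.021]
force: [1.5, 0.2, -0.1]
grip_width: 0.0005
grip_force: 0.0
```

```bash
cat > bar.py <<'E'
from h import *
o=ctrl.get_obs();print(o["ee_pos"],o["eef_rot"],o["force"],o["time_s"])
# bar angle from brass pixels: compare predicted bar line in each camera
h=np.array([.5071,-.2112])+.1*np.array([np.cos(.0215),np.sin(.0215)]);ex=np.array([np.cos(.0215),np.sin(.0215)]);ey=np.array([-ex[1],ex[0]])
for n in("scene","top","wrist"):
    c,im=shot(n,"pics/bar_%s.png"%n);hsv=cv2.cvtColor(im,cv2.COLOR_RGB2HSV).astype(int)
    br=((hsv[:,:,0]>14)&(hsv[:,:,0]<32)&(hsv[:,:,1]>130)&(hsv[:,:,2]>70)).astype(np.float32)
    sc=[]
    A=np.arange(-.05,1.9,.01)
    for a in A:
        pts=[proj(c,np.r_[h-.14*np.cos(a)*ex+v*ey,.0795+.14*np.sin(a)]) for v in np.linspace(-.043,.043,31)]
        pts+=[proj(c,np.r_[h-r*np.cos(a)*ex+s*ey,.0795+r*np.sin(a)]) for r in np.linspace(.06,.14,20) for s in(-.045,.045)]
        sc.append(np.mean([br[int(round(p[1])),int(round(p[0]))] if 0<=p[0]<511 and 0<=p[1]<383 else 0 for p in pts]))
    sc=np.array(sc);i=sc.argmax();g=A[sc>.9*sc[i]];print(n,"angle",A[i].round(2),sc[i].round(2),"range",g.min().round(2),g.max().round(2))
    d=ctrl.place_of("bail_bar",n)[:1];print(d and (d[0]["at"],d[0]["confidence"]),"pred",proj(c,np.r_[h-.14*np.cos(A[i])*ex,.0795+.14*np.sin(A[i])]))
E
python3 bar.py
```

```text
[ 0.51745059 -0.21116714  0.17038031] [ 3.14105892e+00 -2.81895002e-04  2.05338140e-02] [ 1.4970568   0.21078305 -0.06159601] 15.3667
scene angle 0.72 0.73 range 0.7 0.74
([200.5, 147.2], 0.74) pred [198.32620229 121.54542077]
top angle 0.72 0.11 range 0.72 0.75
([369.7, 202.1], 0.4) pred [369.74419118 202.09370097]
wrist angle 0.82 0.62 range 0.81 0.85
([253.6, 210.5], 0.6) pred [251.06753221 241.18444843]
```

The fits agree: the bail is at about 0.72 rad, past upright. Next I press from above along the arc.

Call:
step_arm(
  plan=[
    [[0.15, 0, -0.3, 0, 0, 0], [0.15, 0, -1.3, 0, 0, 0], [-0.4, 0, -1.3, 0, 0, 0], [-0.65, 0, -1.2, 0, 0, 0], [-0.65, 0, -0.6, 0, 0, 0], [-0.65, 0, -0.15, 0, 0, 0], [-0.8, 0, 0.1, 0, 0, 0], [-0.95, 0, 0.35, 0, 0, 0]],
  ],
)

```text
time_s: 16.33
ee_pos: [0.4883, -0.2115, 0.1582]
eef_rot: [-3.141, 0.001, 0.021]
force: [-0.0, 0.1, 1.4]
grip_width: 0.0004
grip_force: 0.6
```

```bash
python3 bar.py
```

```text
[ 0.48828914 -0.2114501   0.15819376] [-3.14136385e+00  1.16512159e-03  2.09996440e-02] [-0.00772291  0.13562239  1.38468092] 16.3333
scene angle 0.56 0.86 range 0.55 0.59
[] pred [202.45692254 123.41080124]
top angle 0.6 0.04 range 0.6 0.63
[] pred [368.22290023 207.2373652 ]
wrist angle 0.6 0.89 range 0.44 0.64
[] pred [251.02910319 220.28040289]
```

Call:
step_arm(
  plan=[
    [[-0.2, 0, 0.35, 0, 0, 0], [-0.37, 0, 0.67, 0, 0, 0], [-0.53, 0, 1.11, 0, 0, 0], [-0.65, 0, 1.56, 0, 0, 0], [-0.7, 0, 2.02, 0, 0, 0], [-0.71, 0, 2.25, 0, 0, 0], [-0.71, 0, 2.25, 0, 0, 0], [-0.71, 0, 2.25, 0, 0, 0]],
  ],
)

```text
time_s: 17.3
ee_pos: [0.4677, -0.2121, 0.0917]
eef_rot: [3.141, 0.0, 0.021]
force: [0.5, 0.7, -0.1]
grip_width: 0.0003
grip_force: 0.0
```

Call:
step_arm(
  plan=[
    [[0, 0, 0.08, 0, 0, 0], [0, 0, 0.16, 0, 0, 0], [0, 0, 0.16, 0, 0, 0]],
  ],
)

```text
time_s: 17.55
ee_pos: [0.4677, -0.2121, 0.0868]
eef_rot: [3.141, -0.0, 0.021]
force: [-0.3, 0.1, 0.9]
grip_width: 0.0002
grip_force: 0.1
```

Call:
step_arm(
  plan=[
    [[0, 0, 0.05, 0, 0, 0], [0, 0, 0.1, 0, 0, 0], [0, 0, 0.1, 0, 0, 0]],
  ],
)

```text
time_s: 17.8
ee_pos: [0.4676, -0.2121, 0.0837]
eef_rot: [3.141, -0.0, 0.021]
force: [0.4, -0.6, -0.4]
grip_width: 0.0001
grip_force: 0.4
```

Call:
step_arm(
  plan=[
    [[0, 0, 0.03, 0, 0, 0], [0, 0, 0.06, 0, 0, 0], [0, 0, 0.06, 0, 0, 0]],
  ],
)

```text
time_s: 18.05
ee_pos: [0.4678, -0.2122, 0.0829]
eef_rot: [3.141, -0.001, 0.021]
force: [-3.5, 2.3, 12.1]
grip_width: 0.0002
grip_force: 6.2
```

Call:
step_arm(
  plan=[
    [[0, 0, 0.03, 0, 0, 0], [0, 0, 0.03, 0, 0, 0]],
  ],
)

```text
time_s: 18.22
ee_pos: [0.4679, -0.2123, 0.0826]
eef_rot: [3.141, -0.001, 0.021]
force: [-7.2, 2.5, 19.1]
grip_width: 0.0004
grip_force: 9.6
```

Call:
step_arm(
  plan=[
    [[0, 0, -0.1, 0, 0, 0], [0, 0, -0.6, 0, 0, 0], [0, 0, -1.6, 0, 0, 0], [0, 0, -2.8, 0, 0, 0], [-1.2, 0, -4, 0, 0, 0], [-2.4, 0, -5, 0, 0, 0], [-3, 0, -6, 0, 0, 0], [-3, 0, -6, 0, 0, 0]],
  ],
)

```text
time_s: 18.88
ee_pos: [0.3762, -0.2145, 0.2662]
eef_rot: [3.137, -0.005, 0.02]
force: [-0.4, -0.3, 1.9]
grip_width: 0.0007
grip_force: 0.0
```

```bash
python3 bar.py; python3 - <<'E'
import cv2,numpy as np
a=cv2.imread("pics/bar_scene.png")[85:235,130:280];b=cv2.imread("pics/bar_wrist.png")[:240,80:400]
cv2.imwrite("pics/fin.png",np.hstack([cv2.resize(a,(400,400),interpolation=2),cv2.resize(b,(400,300),interpolation=2)[:300] if 0 else cv2.resize(b,(400,400),interpolation=2)]))
E
```

```text
[ 0.3761597  -0.21446655  0.26618746] [ 3.13695667 -0.00548453  0.02009444] [-0.38984282 -0.30432946  1.92527476] 18.8833
scene angle -0.01 1.0 range -0.02 0.0
([209.8, 138.5], 0.66) pred [210.13204345 136.29144044]
top angle 0.02 0.73 range 0.0 0.04
([358.3, 220.9], 0.93) pred [359.33777694 220.30676453]
wrist angle -0.05 1.0 range -0.05 0.15
([248.3, 98.9], 0.92) pred [251.26560037  96.68696044]
```

View pics/fin.png

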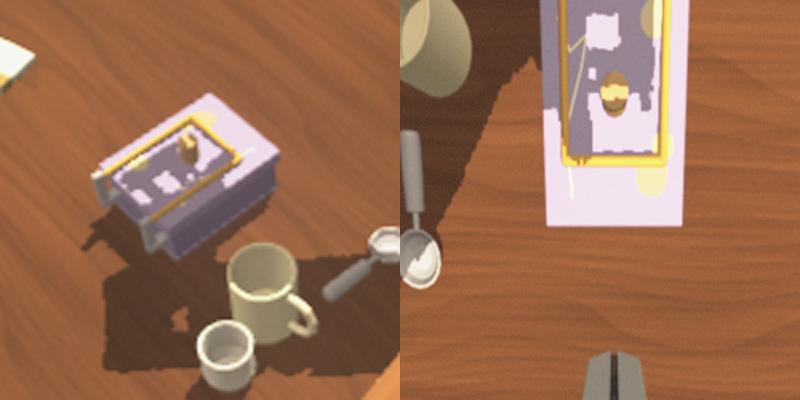

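The lid is home and level, and the bail lies flat around the knob at about 0 rad. The mug, jug and spoon are untouched and the gripper is clear. I hand in.

Call:
step_arm(
  plan=[
    [[0, 0, 0, 0, 0, 0], [0, 0, 0, 0, 0, 0], [0, 0, 0, 0, 0, 0], [0, 0, 0, 0, 0, 0]],
  ],
)

```text
time_s: 19.52
ee_pos: [0.3777, -0.2138, 0.2607]
eef_rot: [-3.142, 0.001, 0.021]
force: [0.5, 0.2, -0.0]
grip_width: 0.0005
grip_force: 0.0
```

```bash
python3 -c "
from station import ctrl
print(ctrl.hand_in())"
```

```text
the job is handed in; nothing more can be done
None
```

I handed the job in at about 19.5 s: the lid is pressed home and level on the tin, the bail is fully down at about 0 rad, the gripper is clear, and the mug, jug and teaspoon look undisturbed in the last pictures; no verdict came back.

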